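# Clear the maul and seat both drawers

### The job

Both drawers of the bench chest stand open, and someone left the maul standing in one of them, where it is too tall to go in. Take the maul out and stand it upright on the marble slab, setting it down gently, and push both drawers fully home until they seat at their catches. Leave the black pot standing in its drawer and do not disturb the other things on the table.

Things in the scene. Friction and masses are not known exactly. Their poses are not given: they have to be found in the camera images.
- chest: low wooden chest, fixed, 240 mm deep (x), 360 mm wide (y), 90 mm high, origin at the centre of its underside; the drawer fronts face its -x side, towards the robot; drawers side by side at y = +87 (left) and -87 mm (right); a rack of punches up to 130 mm above the table stands on the rear of its top, from 40 to 110 mm behind its centre
- left_drawer (a joint): how far the left drawer (on the left, +y seen from the robot) stands out of the chest in m: 0 is fully home, against its stop; up to 0.16 is open. A spring ball catch in the last 13 mm resists with about 5 N and then pulls the drawer home; pushed less far the drawer stays out
- right_drawer (a joint): how far the right drawer (on the right, -y seen from the robot) stands out of the chest in m: 0 is fully home, against its stop; up to 0.16 is open. A spring ball catch in the last 13 mm resists with about 5 N and then pulls the drawer home; pushed less far the drawer stays out
- left_face (a point): centre of the outer face of the left drawer's front panel (168 mm wide, 82 mm high, 15 mm thick, flat mid-brown wood with a dark flush finger notch, no handle), 45 mm above the table; it moves with the drawer; its x axis points into the chest, the way the drawer closes
- right_face (a point): centre of the outer face of the right drawer's front panel (168 mm wide, 82 mm high, 15 mm thick, flat mid-brown wood with a dark flush finger notch, no handle), 45 mm above the table; it moves with the drawer; its x axis points into the chest, the way the drawer closes
- maul: leather maul standing upright on its white head in one of the drawers (either one), 170 mm tall: head 56 to 60 mm across and 66 mm high, above it a dark turned wooden handle 24 to 29 mm across, thickest (29 mm) 120 to 140 mm above the base; about 0.35 kg; origin at the centre of the head's flat end, z up the handle
- slab: marble punching slab, fixed, 160 (x) by 120 (y) by 25 mm high, empty, lying flat on the table on the robot's right; origin at the centre of its underside
- drawer_pot: black pot with a cork top standing in the other drawer, 54 mm across, 45 mm high, low enough to go in with the drawer; origin at the centre of its underside. The drawer's inner floor is 20 mm, its side walls' tops 64 mm and its front's top 86 mm above the table
- white_pot: small bystander on the table, to be left where it is: black pot with a white top, 54 mm across, 45 mm high; origin at the centre of its underside
- grey_pot: small bystander on the table, to be left where it is: black pot with a grey top, 54 mm across, 45 mm high; origin at the centre of its underside
- awl: small bystander on the table, to be left where it is: an awl-like hand tool lying flat, 170 mm long, about 30 mm high, along its x axis
- hammer: small bystander on the table, to be left where it is: a hammer lying flat, 240 mm long, about 40 mm high, handle towards its -x
- glue_jar: small bystander on the table, to be left where it is: a closed jar, 70 mm across, 90 mm high; origin at the centre of its underside

How it is judged:
By the outcome, as a careful person would: the job done as asked, in the order asked, and still so for the second after the job is handed in, with the robot touching nothing.
It also fails if it takes over 72 s, if anything falls off the work surface, if the arm or the gripper's body presses on something with over 40 N, if the wrist force passes 120 N, or if a joint passes its speed limit or range.

### The arm

A 6-joint arm with a two-finger parallel gripper is mounted at the origin on the work surface. World frame = base frame: x ahead of the robot, y to its left, z up, the work surface at z = 0. Lengths are in m, angles in degrees, forces in N, time in s.
With the tool pointing down it reaches from about 0.35 to 0.875 m from the base axis. Payload 4.2 kg.
Tool frame: the origin (TCP) lies on the mounting face of the last link; the fingertips stand 182 mm ahead of it and the grasp point (between the pads) lies 164 mm ahead of it (r.tcp_to_grasp is the distance from the TCP to the grasp point, in m); z points along the fingers, y is the line along which they close (so a half turn about z gives the same grasp; the last joint's range is limited). The gripper opens to 87 mm and grips with 3 to 60 N. Pads are 19 mm wide; open, the fingers measure 117 mm over their backs; the gripper's body (75 mm by 190 mm) begins 51 mm behind the grasp point.
Start: joints at [-53.594, 22.042, 0.453, 0, -68.411, -14.817], TCP at [0.23, -0.581, 0.405] pointing down, gripper open.
Joint ranges: [-179.83, 179.83], [-69.29, 118.12], [-61.27, 80.66], [-181.25, 117.63], [-171.15, -9.14], [-177.46, 177.46]. Speed limits (degrees/s): [159.86, 159.86, 180, 180, 180, 180].

### API

Orientations are given as a 3x3 rotation matrix whose columns are the frame's x, y, z axes.
In Python, from station import sense, eyes, r gives the robot as it stands.
- The arm moves only by the tool jog_arm, never from a script. Its argument "increments" is a list of rows, each a list of 4 numbers: the shift along the tool's x, y, z normalised to -1 to 1, where 1 is 0.02 m, then the turn about the tool's z normalised to -1 to 1, where 1 is 0.08 rad. A call has 1 to 10 rows; each row shifts and turns the commanded pose from where the row before left it, along the tool's axes as they then stand; what a row does not reach is not made up. A row lasts 1/10 s, in which the tool goes at most 50 mm and 8.59 degrees, less where a joint would pass 70% of its speed; a pose out of reach is approached as far as the arm can. A call with a number of a shift or a turn outside -1 to 1 is refused whole. A call with a gripper value outside its range is refused whole. "grip" is the finger opening in mm, from 0 to 87, set as the call begins (left out, the last holds). The fingers move at their own pace and stop on an object; the grip force is fixed at half the most. Time passes only in rows, so rows that do not move let the fingers close. It gives the time, the measured TCP pose, the force, the opening and the grip force at its end, in the units of the state.
- sense(): the state, without advancing time (a new reading comes with each control period).
- eyes.capture(name): name is "scene" or "side" or "wrist"; returns the picture (384x512x3 uint8, blue, green, red); there is no depth.
- eyes.get_calibration(name): a dict with "camera_matrix" (3x3 intrinsics, pixels), "R" (3x3) and "t" (3): a world point X has camera coordinates R X + t; the wrist camera has in their place "T_tool_cam" (4x4, takes a point from camera to tool coordinates, whose origin is the TCP and whose axes are the flange's). Camera axes: x right, y down, z forward; pixel columns grow to the right and rows downward; lengths in m; the calibration is good to about 2 mm. The wrist camera is an equidistant fisheye: a pixel r from the principal point sees the ray r / f radians off the axis. A picture is of the moment at which its call begins: read the wrist's pose just before it. get_calibration takes no time and is no camera call.
- r.finish_job(): hands the job in; it is judged then, once.
Trained networks look in the newest picture that a camera, given by its name, has taken for a name from the list of things; names that differ only in an ending like _2 or _b are one class to them, and where a whole thing is asked for, a point or a joint stands for the part that bears it (a point fixed in the world has none). Each returns a list of dicts, best first, with "conf" (0 to 1); they miss things now and then, are a little off and sometimes report something else, mostly with a low value. They report only what shows in the picture. A call takes as long as a camera call.
- eyes.spot_in(camera, name): "centre" ([x, y, z] in m, in world coordinates, good to about 4 mm: the middle of the surface that is visible of it).
- eyes.outline_of(camera, name): "mask" (384x512 bool, what is visible of it).
The state is a dict: "time_s": time; "joints": joint angles; "joint_velocities": joint speeds; "effort": joint torques, N m; "tcp_pos": TCP position; "ee_rot": TCP orientation; "wrist_force": force on the tool from outside, world axes, zero at the start; "moment": the same for the moment, N m; "gripper_width": opening from 0.0 (shut) to 1.0 (fully open); "gripper_force": force on a finger pad.
Only numpy, scipy, OpenCV 4.12 (cv2) and the standard library are available. Lean on these libraries where they do the work, as an engineer would, in place of code of your own. Each camera call takes 0.05 s, during which the arm holds its last target. There are 200 camera calls.

## Working session

There is one attempt and no reset: what is moved stays moved. The work goes in short steps, Python scripts to look and compute and a tool call to move; the robot and the scene stay as the last step left them, time stands still between calls to the robot, and variables do not carry over. Pictures are saved under pics/ and viewed, at most 10 in all, crops included, and the job is handed in when it is done.

Besides the shell and the picture viewer there is one more tool, called after "Emit:" by a JSON object that holds its "api" and its "payload", one argument or row to a line. jog_arm: Moves the arm, as the interface text tells. Its arguments: {"type":"object","properties":{"increments":{"type":"array"},"grip":{"type":"number"}},"required":["increments"]}

```bash
mkdir -p pics; python3 - <<'E'
from station import sense, eyes, r
import cv2,numpy as np
s=sense();print(s['time_s'],s['tcp_pos'],np.round(s['ee_rot'],3).tolist(),s['wrist_force'])
a=eyes.capture('scene');b=eyes.capture('side')
cv2.imwrite('pics/a.png',a);cv2.imwrite('pics/b.png',b)
for c in('scene','side'):
  k=eyes.get_calibration(c);print(c,np.round(-np.array(k['R']).T@k['t'],3))
  for n in['maul','slab','left_face','right_face','drawer_pot','chest','white_pot','grey_pot','awl','hammer','glue_jar']:
    print(c,n,[(np.round(d['centre'],3).tolist(),round(d['conf'],2)) for d in eyes.spot_in(c,n)[:2]])
E
```

```text
0.0 [ 0.22992172 -0.58094507  0.40365513] [[-0.93, -0.368, -0.001], [-0.368, 0.93, 0.002], [0.0, 0.002, -1.0]] [0.27781585 0.32423917 0.46960195]
scene [1.175 0.325 1.116]
scene maul [([0.586, 0.097, 0.088], 0.75)]
scene slab [([0.513, -0.328, 0.023], 0.68)]
scene left_face [([0.509, 0.109, 0.037], 0.56)]
scene right_face [([0.548, -0.079, 0.053], 0.76)]
scene drawer_pot [([0.429, 0.349, 0.021], 0.48)]
scene chest [([0.735, 0.04, 0.092], 0.72)]
scene white_pot [([0.361, 0.294, 0.047], 0.85), ([0.511, 0.109, 0.035], 0.47)]
scene grey_pot [([0.341, -0.253, 0.045], 0.55)]
scene awl [([0.427, 0.352, 0.021], 0.58), ([0.628, 0.543, 0.027], 0.22)]
scene hammer []
scene glue_jar [([0.63, -0.327, 0.068], 0.72)]
side [0.245 0.678 0.896]
side maul [([0.329, -0.244, 0.043], 0.52)]
side slab [([0.505, -0.318, 0.021], 0.66)]
side left_face [([0.539, 0.114, 0.029], 0.78)]
side right_face [([0.584, -0.099, 0.04], 0.96)]
side drawer_pot [([0.584, -0.054, 0.058], 0.87)]
side chest [([0.678, 0.072, 0.088], 0.57)]
side white_pot [([0.343, 0.305, 0.047], 0.65)]
side grey_pot [([0.327, -0.244, 0.043], 0.6)]
side awl [([0.415, 0.356, 0.024], 0.69)]
side hammer [([0.62, 0.543, 0.022], 0.77)]
side glue_jar [([0.613, -0.319, 0.061], 0.55)]
```

View pics/a.png

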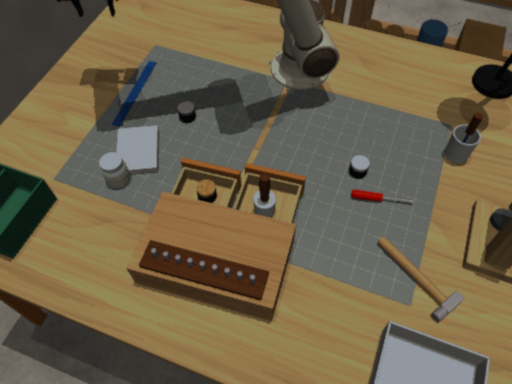

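View pics/b.png

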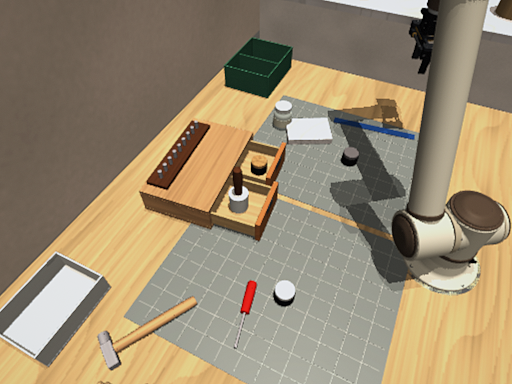

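The scene view shows the maul in the left drawer (264,195) and the pot in the right drawer (206,189). The slab is at (138,148) with the glue jar beside it at (115,170). I'll crop in closer to pick pixels.

```bash
python3 - <<'E'
import cv2,numpy as np
a=cv2.imread('pics/a.png');b=cv2.imread('pics/b.png')
f=lambda im,x,y,w,h:cv2.resize(im[y:y+h,x:x+w],None,fx=4,fy=4,interpolation=cv2.INTER_CUBIC)
A=f(a,95,115,200,150);cv2.imwrite('pics/a2.png',A)  # x=95+u/4
cv2.imwrite('pics/b2.png',f(b,140,90,200,150))
E
```

```text
(no output)
```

View pics/a2.png

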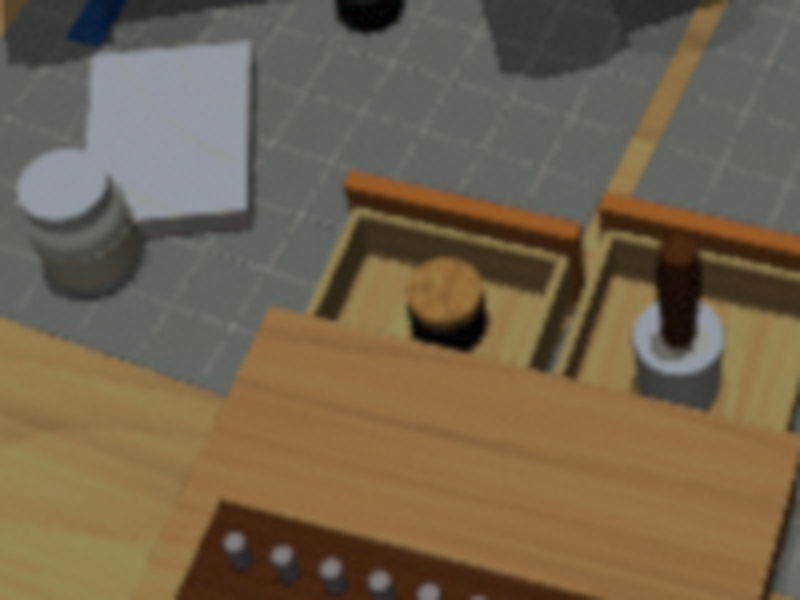

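View pics/b2.png

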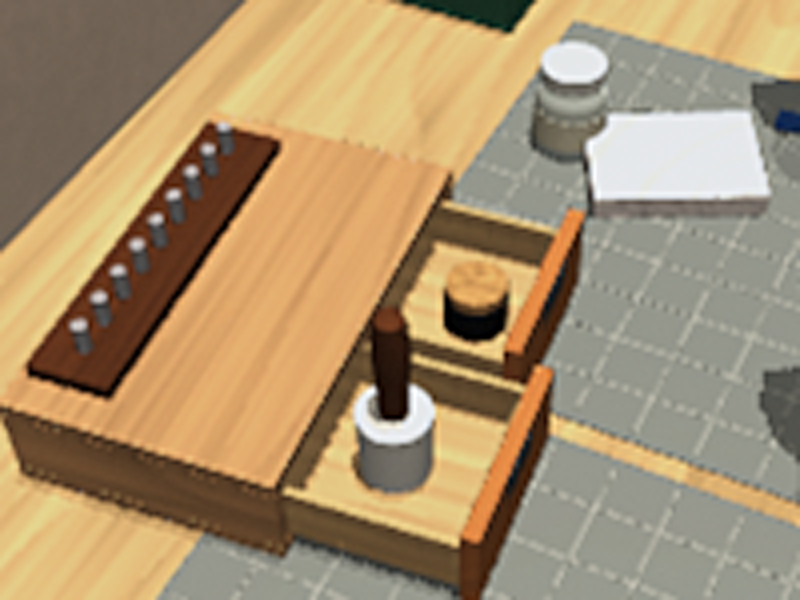

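```bash
cat > tri.py <<'E'
import numpy as np,cv2
from station import eyes
def P(c):
  k=eyes.get_calibration(c);return np.array(k['camera_matrix'])@np.c_[np.array(k['R']),np.array(k['t'])]
def tri(p,q):
  X=cv2.triangulatePoints(P('scene'),P('side'),np.float64(p).reshape(2,1),np.float64(q).reshape(2,1))[:,0];return X[:3]/X[3]
def plane(c,p,z):
  M=P(c);A=np.c_[M[:,0],M[:,1],M[:,2]*z+M[:,3]];v=np.linalg.solve(A,[p[0],p[1],1]);return v[:2]/v[2]
E
python3 - <<'E'
from tri import *
D=dict(maultop=((680,248),(388,318),.17+.02),headtop=((679,338),(395,415),.086),s_mm=((92,55),(755,112),.025),s_mp=((250,42),(768,198),.025),s_pp=((248,208),(588,203),.025),
rf_m=((348,172),(583,213),.086),rf_p=((580,222),(525,350),.086),lf_m=((603,195),(550,370),.086),lf_p=((836,248),(480,540),.086),ch_m=((270,310),(450,178),.09),ch_p=((800,437),(285,487),.09),pottop=((445,283),(477,282),.065),jartop=((67,185),(573,65),.09))
for n,(p,q,z) in D.items():
  p=(95+p[0]/4,115+p[1]/4);q=(140+q[0]/4,90+q[1]/4)
  print(n,np.round(tri(p,q),4),np.round(plane('scene',p,z),4),np.round(plane('side',q,z),4))
E
```

```text
maultop [0.5787 0.0966 0.1836] [0.5832 0.0987] [0.5756 0.1008]
headtop [0.5781 0.0957 0.0786] [0.5828 0.098 ] [0.5748 0.0997]
s_mm [ 0.4654 -0.4305  0.0162] [ 0.4723 -0.4229] [ 0.4626 -0.4229]
s_mp [ 0.4148 -0.3187  0.0202] [ 0.4178 -0.3163] [ 0.4141 -0.3124]
s_pp [ 0.5569 -0.243   0.0228] [ 0.5567 -0.2438] [ 0.5568 -0.2365]
rf_m [ 0.5361 -0.1649  0.0804] [ 0.5396 -0.1622] [ 0.534  -0.1594]
rf_p [0.5173 0.     0.0818] [0.5211 0.0028] [5.152e-01 2.000e-04]
lf_m [0.4916 0.0072 0.0814] [0.4948 0.0088] [0.4901 0.0104]
lf_p [0.4743 0.1688 0.0788] [0.4795 0.1703] [0.472  0.1724]
ch_m [ 0.6558 -0.1622  0.0777] [ 0.661  -0.1577] [ 0.65   -0.1467]
ch_p [0.6184 0.1916 0.0793] [0.6256 0.1951] [0.6125 0.1937]
pottop [ 0.5872 -0.0688  0.0653] [ 0.5868 -0.0693] [ 0.5875 -0.0682]
jartop [ 0.6184 -0.3377  0.0859] [ 0.6208 -0.3348] [ 0.6164 -0.3334]
```

The views agree: maul about (0.579, 0.098), slab centre about (0.511, −0.333), chest yaw about 6.1°. I'll turn the tool to the chest axes and travel above the maul.

Emit:
{"api": "jog_arm", "payload": {
  "increments": [
    [0,0,0,0.85],
    [0,0,0,0.85],
    [0,0,0,0.85],
    [0,0,0,0.85],
    [-0.65,1,0,0],
    [-0.65,1,0,0],
    [-0.65,1,0,0],
    [-0.65,1,0,0],
    [-0.65,1,0,0],
    [-0.65,1,0,0]
  ],
  "grip": 87
}}

```text
time_s: 2.2
tcp_pos: [0.2953, -0.4527, 0.4049]
ee_rot: [[-0.995, -0.105, 0.0], [-0.105, 0.995, -0.0], [-0.0, -0.0, -1.0]]
wrist_force: [0.8, -0.7, -0.7]
gripper_width: 1.0
gripper_force: 0.0
```

Emit:
{"api": "jog_arm", "payload": {
  "increments": [
    [-0.65,1,0,0],
    [-0.65,1,0,0],
    [-0.65,1,0,0],
    [-0.65,1,0,0],
    [-0.65,1,0,0],
    [-0.65,1,0,0],
    [-0.65,1,0,0],
    [-0.65,1,0,0],
    [-0.65,1,0,0],
    [-0.65,1,0,0]
  ]
}}

```text
time_s: 3.2
tcp_pos: [0.4037, -0.2402, 0.405]
ee_rot: [[-0.995, -0.105, 0.001], [-0.105, 0.995, -0.0], [-0.001, -0.0, -1.0]]
wrist_force: [0.5, -0.9, 0.2]
gripper_width: 1.005
gripper_force: 0.0
```

Emit:
{"api": "jog_arm", "payload": {
  "increments": [
    [-0.65,1,0,0],
    [-0.65,1,0,0],
    [-0.65,1,0,0],
    [-0.65,1,0,0],
    [-0.65,1,0,0],
    [-0.65,1,0,0],
    [-0.65,1,0,0],
    [-0.65,1,0,0],
    [-0.65,1,0,0],
    [-0.65,0.9,0,0]
  ]
}}

```text
time_s: 4.2
tcp_pos: [0.5122, -0.0296, 0.405]
ee_rot: [[-0.994, -0.105, 0.0], [-0.105, 0.994, 0.0], [-0.0, 0.0, -1.0]]
wrist_force: [-0.1, -0.4, -0.4]
gripper_width: 0.997
gripper_force: 0.0
```

Emit:
{"api": "jog_arm", "payload": {
  "increments": [
    [-0.65,1,0,0],
    [-0.65,1,0,0],
    [-0.65,1,0,0],
    [-0.65,1,0,0],
    [-0.6,0.8,0,0],
    [-0.5,0.5,0,0],
    [0,0,0,0],
    [0,0,0,0]
  ]
}}

```text
time_s: 5.0
tcp_pos: [0.5745, 0.0825, 0.4044]
ee_rot: [[-0.995, -0.105, -0.001], [-0.105, 0.995, -0.0], [0.001, -0.0, -1.0]]
wrist_force: [-0.6, 0.2, -0.8]
gripper_width: 0.999
gripper_force: 0.0
```

```bash
cat > wr.py <<'E'
import numpy as np,cv2
from station import sense,eyes
def shot(fn):
  s=sense();im=eyes.capture('wrist');cv2.imwrite(fn,im);return s,im
def proj(s,X):
  k=eyes.get_calibration('wrist');K=np.array(k['camera_matrix']);T=np.array(k['T_tool_cam'])
  p=np.array(s['ee_rot']).T@(np.array(X)-s['tcp_pos']);c=T[:3,:3].T@(p-T[:3,3])
  th=np.arctan2(np.hypot(c[0],c[1]),c[2]);ph=np.arctan2(c[1],c[0])
  return K[0,0]*th*np.cos(ph)+K[0,2],K[1,1]*th*np.sin(ph)+K[1,2]
def ray(s,u,v):
  k=eyes.get_calibration('wrist');K=np.array(k['camera_matrix']);T=np.array(k['T_tool_cam'])
  x=(u-K[0,2])/K[0,0];y=(v-K[1,2])/K[1,1];t=np.hypot(x,y)
  d=np.array([x/t*np.sin(t),y/t*np.sin(t),np.cos(t)]);R=np.array(s['ee_rot'])
  return np.array(s['tcp_pos'])+R@T[:3,3],R@T[:3,:3]@d
def onz(s,u,v,z):
  o,d=ray(s,u,v);return o+d*(z-o[2])/d[2]
E
python3 - <<'E'
from wr import *
s,im=shot('pics/w1.png');print(s['time_s'],s['tcp_pos'])
for X in [(.579,.098,.19),(.579,.098,.15),(.579,.098,.086)]:
  u=proj(s,X);print(X,np.round(u));cv2.circle(im,(int(u[0]),int(u[1])),3,(0,0,255),1)
cv2.imwrite('pics/w1.png',im)
for c in('wrist','scene','side'):
  if c!='wrist':eyes.capture(c)
  print(c,[(d['centre'],d['conf']) for d in eyes.spot_in(c,'maul')[:2]])
E
```

```text
5.0 [0.57448806 0.08248295 0.40442194]
(0.579, 0.098, 0.19) [275. 225.]
(0.579, 0.098, 0.15) [272. 205.]
(0.579, 0.098, 0.086) [268. 184.]
wrist [([0.592, -0.0695, 0.0176], 0.65), ([0.5689, 0.0894, 0.0882], 0.55)]
scene [([0.5865, 0.1019, 0.0869], 0.95)]
side [([0.5725, 0.1055, 0.0829], 0.71)]
```

View pics/w1.png

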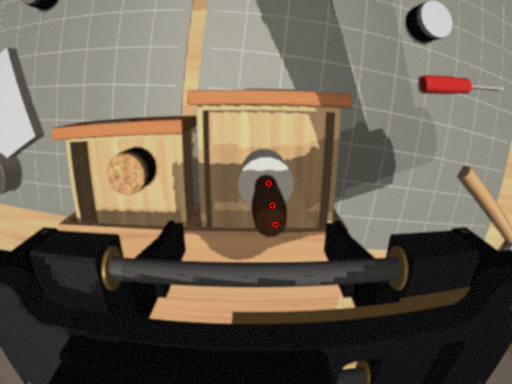

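The wrist view shows the maul's handle at (270,210) on its head at (266,180), within about 4 px of my projection. The fingers straddle it, so I'll refine from this view.

```bash
python3 - <<'E'
from wr import *
s=sense()
print(onz(s,266,180,.086),onz(s,271,222,.19))
E
```

```text
[0.57550688 0.0946141  0.086     ] [0.57752223 0.09439529 0.19      ]
```

Emit:
{"api": "jog_arm", "payload": {
  "increments": [
    [-0.2,0.65,0,0],
    [0,0,0.8,0],
    [0,0,0.8,0],
    [0,0,0.8,0],
    [0,0,0.8,0],
    [0,0,0.7,0],
    [0,0,0.4,0],
    [0,0,0.3,0],
    [0,0,0,0],
    [0,0,0,0]
  ]
}}

```text
time_s: 6.3
tcp_pos: [0.5773, 0.0961, 0.3133]
ee_rot: [[-0.994, -0.105, 0.001], [-0.105, 0.994, 0.0], [-0.001, 0.0, -1.0]]
wrist_force: [-0.1, -0.1, -1.0]
gripper_width: 0.999
gripper_force: 0.0
```

Emit:
{"api": "jog_arm", "payload": {
  "increments": [
    [0,0,0,0],
    [0,0,0,0],
    [0,0,0,0],
    [0,0,0,0],
    [0,0,0,0],
    [0,0,0,0],
    [0,0,0,0],
    [0,0,0,0]
  ],
  "grip": 0
}}

```text
time_s: 7.1
tcp_pos: [0.5771, 0.0959, 0.3127]
ee_rot: [[-0.995, -0.105, -0.0], [-0.105, 0.995, -0.0], [0.0, -0.0, -1.0]]
wrist_force: [-0.3, -0.6, 1.2]
gripper_width: 0.359
gripper_force: 0.4
```

Emit:
{"api": "jog_arm", "payload": {
  "increments": [
    [0,0,0,0],
    [0,0,0,0],
    [0,0,0,0],
    [0,0,0,0]
  ]
}}

```text
time_s: 7.5
tcp_pos: [0.5771, 0.0958, 0.3128]
ee_rot: [[-0.995, -0.105, -0.0], [-0.105, 0.995, -0.0], [0.0, -0.0, -1.0]]
wrist_force: [-0.3, -0.6, 0.1]
gripper_width: 0.316
gripper_force: 30.0
```

Emit:
{"api": "jog_arm", "payload": {
  "increments": [
    [0,0,-0.2,0],
    [0,0,-0.4,0],
    [0,0,-0.6,0],
    [0,0,-0.6,0],
    [0,0,-0.8,0],
    [0,0,-0.8,0],
    [0,0,-0.8,0],
    [0,0,-0.8,0],
    [0,0,-0.6,0],
    [0,0,-0.4,0]
  ]
}}

```text
time_s: 8.5
tcp_pos: [0.577, 0.0959, 0.4345]
ee_rot: [[-0.995, -0.105, 0.002], [-0.105, 0.995, 0.001], [-0.002, 0.001, -1.0]]
wrist_force: [0.1, 0.6, -4.0]
gripper_width: 0.321
gripper_force: 30.0
```

Emit:
{"api": "jog_arm", "payload": {
  "increments": [
    [0.1,-0.3,0,0],
    [0.2,-0.6,0,0],
    [0.25,-0.9,0,0],
    [0.25,-0.9,0,0],
    [0.25,-0.9,0,0],
    [0.25,-0.9,0,0],
    [0.25,-0.9,0,0],
    [0.25,-0.9,0,0],
    [0.25,-0.9,0,0],
    [0.25,-0.9,0,0]
  ]
}}

```text
time_s: 9.5
tcp_pos: [0.5474, -0.0723, 0.4324]
ee_rot: [[-0.995, -0.103, -0.001], [-0.103, 0.995, -0.0], [0.001, -0.0, -1.0]]
wrist_force: [1.1, 0.3, -3.7]
gripper_width: 0.316
gripper_force: 30.0
```

Emit:
{"api": "jog_arm", "payload": {
  "increments": [
    [0.25,-0.9,0,0],
    [0.25,-0.9,0,0],
    [0.25,-0.9,0,0],
    [0.25,-0.9,0,0],
    [0.25,-0.9,0,0],
    [0.25,-0.9,0,0],
    [0.25,-0.9,0,0],
    [0.25,-0.9,0,0],
    [0.25,-0.9,0,0],
    [0.25,-0.9,0,0]
  ]
}}

```text
time_s: 10.5
tcp_pos: [0.516, -0.2563, 0.4323]
ee_rot: [[-0.995, -0.103, -0.001], [-0.103, 0.995, 0.0], [0.001, 0.0, -1.0]]
wrist_force: [0.3, -0.3, -3.5]
gripper_width: 0.322
gripper_force: 30.0
```

Emit:
{"api": "jog_arm", "payload": {
  "increments": [
    [0.25,-0.9,0,0],
    [0.25,-0.9,0,0],
    [0.25,-0.7,0,0],
    [0.2,-0.4,0,0],
    [0,0,0,0],
    [0,0,0,0]
  ]
}}

```text
time_s: 11.1
tcp_pos: [0.5043, -0.3139, 0.4326]
ee_rot: [[-0.995, -0.104, -0.0], [-0.104, 0.995, 0.0], [0.0, 0.0, -1.0]]
wrist_force: [-0.6, 0.4, -4.0]
gripper_width: 0.322
gripper_force: 30.0
```

```bash
python3 - <<'E'
from wr import *
from tri import plane
s,im=shot('pics/w2.png');print(s['time_s'],s['tcp_pos'],s['wrist_force'],s['moment'])
cx,cy=.511,.333*-1;t=np.radians(28);u=np.array([np.cos(t),np.sin(t)]);v=np.array([-u[1],u[0]])
for a,b in((1,1),(1,-1),(-1,-1),(-1,1)):
  X=np.array([cx,cy])+a*.08*u+b*.06*v;p=proj(s,(*X,.025));cv2.circle(im,(int(p[0]),int(p[1])),3,(0,0,255),1)
g=eyes.capture('side');f=eyes.capture('scene')
z=lambda i,x,y:cv2.resize(i[y:y+120,x:x+130],(390,360),interpolation=cv2.INTER_CUBIC)
cv2.imwrite('pics/c2.png',np.vstack([cv2.resize(im,(320,240)).repeat(1,0) if 0 else cv2.copyMakeBorder(cv2.resize(im,(320,240)),0,0,0,460,cv2.BORDER_CONSTANT),np.hstack([z(f,80,80),z(g,250,60)])]))
E
```

```text
11.1 [ 0.50425675 -0.31394852  0.43264373] [-0.61333395  0.4026869  -3.95027126] [-0.01162178  0.00231753  0.01332778]
```

View pics/c2.png

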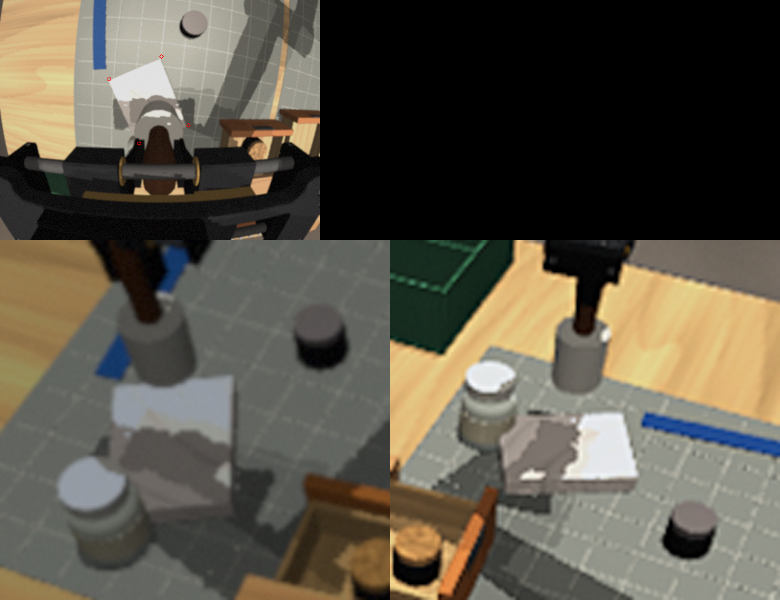

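The wrist, scene and side views show the maul hanging upright over the slab. My predicted slab corners match the picture, at (109,79) and (161,56). I'll centre it and lower.

Emit:
{"api": "jog_arm", "payload": {
  "increments": [
    [-0.05,-0.5,0,0],
    [0,-0.45,0.4,0],
    [0,0,0.8,0],
    [0,0,0.8,0],
    [0,0,0.8,0],
    [0,0,0.8,0],
    [0,0,0.8,0],
    [0,0,0.6,0],
    [0,0,0.2,0],
    [0,0,0,0]
  ]
}}

```text
time_s: 12.25
tcp_pos: [0.5076, -0.333, 0.328]
ee_rot: [[-0.995, -0.105, -0.001], [-0.105, 0.995, 0.0], [0.001, 0.0, -1.0]]
wrist_force: [0.9, 1.5, -3.6]
gripper_width: 0.321
gripper_force: 30.0
```

Emit:
{"api": "jog_arm", "payload": {
  "increments": [
    [0,0,0.05,0],
    [0,0,0.05,0],
    [0,0,0.05,0],
    [0,0,0,0]
  ]
}}

```text
time_s: 12.65
tcp_pos: [0.5075, -0.3327, 0.326]
ee_rot: [[-0.995, -0.105, 0.0], [-0.105, 0.995, -0.0], [-0.0, -0.0, -1.0]]
wrist_force: [-0.4, 0.3, -3.4]
gripper_width: 0.324
gripper_force: 30.0
```

Emit:
{"api": "jog_arm", "payload": {
  "increments": [
    [0,0,0.05,0],
    [0,0,0.05,0],
    [0,0,0.05,0],
    [0,0,0.05,0],
    [0,0,0,0]
  ]
}}

```text
time_s: 13.15
tcp_pos: [0.5075, -0.3327, 0.3215]
ee_rot: [[-0.995, -0.105, -0.0], [-0.105, 0.995, 0.0], [0.0, 0.0, -1.0]]
wrist_force: [0.4, -0.2, -3.0]
gripper_width: 0.32
gripper_force: 30.0
```

Emit:
{"api": "jog_arm", "payload": {
  "increments": [
    [0,0,0.05,0],
    [0,0,0.05,0],
    [0,0,0,0]
  ]
}}

```text
time_s: 13.45
tcp_pos: [0.5075, -0.3327, 0.3195]
ee_rot: [[-0.995, -0.105, -0.0], [-0.105, 0.995, 0.0], [0.0, 0.0, -1.0]]
wrist_force: [-0.2, -0.1, -5.3]
gripper_width: 0.317
gripper_force: 30.0
```

Emit:
{"api": "jog_arm", "payload": {
  "increments": [
    [0,0,0.05,0],
    [0,0,0,0]
  ]
}}

```text
time_s: 13.65
tcp_pos: [0.5075, -0.3327, 0.3186]
ee_rot: [[-0.995, -0.105, -0.0], [-0.105, 0.995, 0.0], [0.0, 0.0, -1.0]]
wrist_force: [0.4, 0.2, -3.3]
gripper_width: 0.321
gripper_force: 30.0
```

Emit:
{"api": "jog_arm", "payload": {
  "increments": [
    [0,0,0.03,0],
    [0,0,0,0]
  ]
}}

```text
time_s: 13.85
tcp_pos: [0.5075, -0.3327, 0.3181]
ee_rot: [[-0.995, -0.105, -0.0], [-0.105, 0.995, 0.0], [0.0, 0.0, -1.0]]
wrist_force: [-0.7, -0.2, -3.9]
gripper_width: 0.325
gripper_force: 30.0
```

Emit:
{"api": "jog_arm", "payload": {
  "increments": [
    [0,0,0.03,0],
    [0,0,0,0]
  ]
}}

```text
time_s: 14.05
tcp_pos: [0.5076, -0.3328, 0.3178]
ee_rot: [[-0.995, -0.105, 0.0], [-0.105, 0.995, -0.0], [-0.0, -0.0, -1.0]]
wrist_force: [-0.7, 0.2, -2.3]
gripper_width: 0.322
gripper_force: 30.0
```

Emit:
{"api": "jog_arm", "payload": {
  "increments": [
    [0,0,0.03,0],
    [0,0,0,0]
  ]
}}

```text
time_s: 14.25
tcp_pos: [0.5077, -0.3328, 0.3177]
ee_rot: [[-0.994, -0.105, 0.001], [-0.105, 0.994, -0.001], [-0.001, -0.001, -1.0]]
wrist_force: [-0.6, 1.3, 0.5]
gripper_width: 0.32
gripper_force: 30.0
```

Contact is made: the wrist now carries no weight. Releasing.

Emit:
{"api": "jog_arm", "payload": {
  "increments": [
    [0,0,0,0],
    [0,0,0,0],
    [0,0,0,0],
    [0,0,0,0],
    [0,0,0,0],
    [0,0,0,0],
    [0,0,0,0],
    [0,0,0,0]
  ],
  "grip": 80
}}

```text
time_s: 15.05
tcp_pos: [0.5075, -0.3327, 0.3169]
ee_rot: [[-0.995, -0.105, -0.0], [-0.105, 0.995, 0.0], [0.0, 0.0, -1.0]]
wrist_force: [0.6, -0.9, 0.8]
gripper_width: 0.902
gripper_force: 0.0
```

Emit:
{"api": "jog_arm", "payload": {
  "increments": [
    [0,0,-0.3,0],
    [0,0,-0.6,0],
    [0,0,-0.8,0],
    [0,0,-0.8,0],
    [0,0,-0.8,0],
    [0,0,-0.8,0],
    [0,0,-0.6,0],
    [0,0,0,0]
  ]
}}

```text
time_s: 15.85
tcp_pos: [0.5077, -0.3329, 0.4138]
ee_rot: [[-0.994, -0.105, 0.005], [-0.105, 0.994, -0.002], [-0.004, -0.003, -1.0]]
wrist_force: [-0.4, 0.2, -0.5]
gripper_width: 0.922
gripper_force: 0.0
```

```bash
python3 - <<'E'
from wr import *
s,im=shot('pics/w3.png');print(s['time_s'],s['tcp_pos'],s['wrist_force'])
g=eyes.capture('side');f=eyes.capture('scene')
z=lambda i,x,y:cv2.resize(i[y:y+130,x:x+130],(390,390),interpolation=cv2.INTER_CUBIC)
cv2.imwrite('pics/c3.png',np.hstack([z(f,80,80),z(g,250,60)]))
E
```

```text
15.85 [ 0.50772251 -0.33288115  0.41384415] [-0.410714    0.24581479 -0.54486153]
```

View pics/c3.png

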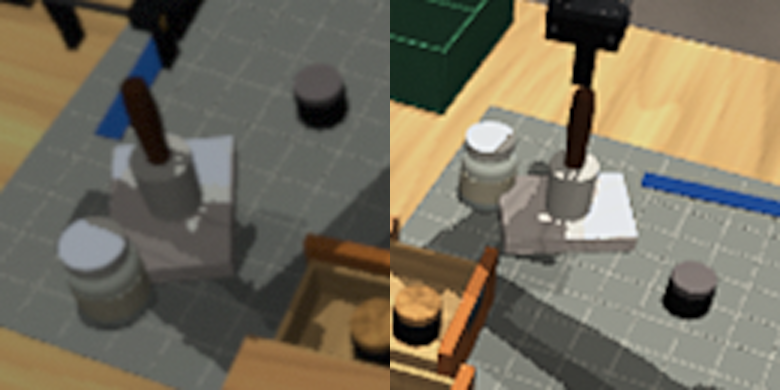

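The maul stands upright on the slab, upright in both views. Next I'll close the gripper and go in front of the right drawer.

Emit:
{"api": "jog_arm", "payload": {
  "increments": [
    [0,0.4,0,0],
    [0.1,0.8,0,0],
    [0.1,1,0,0],
    [0.1,1,0,0],
    [0.1,1,0,0],
    [0.1,1,0,0],
    [0.1,1,0,0],
    [0.1,1,0,0],
    [0.1,1,0,0],
    [0.1,1,0,0]
  ],
  "grip": 0
}}

```text
time_s: 17.0
tcp_pos: [0.4694, -0.15, 0.4106]
ee_rot: [[-0.994, -0.105, -0.001], [-0.105, 0.994, 0.0], [0.001, 0.0, -1.0]]
wrist_force: [-0.1, 0.2, 0.4]
gripper_width: 0.097
gripper_force: 0.0
```

Emit:
{"api": "jog_arm", "payload": {
  "increments": [
    [0.1,1,0,0],
    [0.1,1,0,0],
    [0,0.8,0.3,0],
    [0,0.4,0.6,0],
    [0,0,1,0],
    [0,0,1,0],
    [0,0,1,0],
    [0,0,1,0],
    [0,0,1,0],
    [0,0,1,0]
  ]
}}

```text
time_s: 18.0
tcp_pos: [0.4588, -0.0877, 0.2722]
ee_rot: [[-0.994, -0.105, -0.0], [-0.105, 0.994, 0.0], [0.0, 0.0, -1.0]]
wrist_force: [0.5, 0.6, -0.6]
gripper_width: 0.008
gripper_force: 0.0
```

Emit:
{"api": "jog_arm", "payload": {
  "increments": [
    [0,0,1,0],
    [0,0,0.8,0],
    [0,0,0.6,0],
    [0,0,0.2,0],
    [0,0,0,0],
    [0,0,0,0]
  ]
}}

```text
time_s: 18.6
tcp_pos: [0.4598, -0.0881, 0.2215]
ee_rot: [[-0.994, -0.105, 0.001], [-0.105, 0.994, 0.0], [-0.001, -0.0, -1.0]]
wrist_force: [0.6, 0.4, -1.1]
gripper_width: 0.003
gripper_force: 0.0
```

Emit:
{"api": "jog_arm", "payload": {
  "increments": [
    [-0.3,0,0,0],
    [-0.5,0,0,0],
    [-0.5,0,0,0],
    [-0.4,0,0,0],
    [-0.3,0,0,0],
    [-0.2,0,0,0],
    [-0.2,0,0,0],
    [-0.2,0,0,0],
    [-0.2,0,0,0],
    [-0.2,0,0,0]
  ]
}}

```text
time_s: 19.6
tcp_pos: [0.5193, -0.0822, 0.2208]
ee_rot: [[-0.995, -0.104, -0.001], [-0.104, 0.995, -0.0], [0.001, 0.0, -1.0]]
wrist_force: [-1.4, -0.7, 0.1]
gripper_width: 0.009
gripper_force: 0.6
```

Emit:
{"api": "jog_arm", "payload": {
  "increments": [
    [-0.2,0,0,0],
    [-0.2,0,0,0],
    [-0.2,0,0,0],
    [-0.2,0,0,0],
    [-0.2,0,0,0],
    [-0.2,0,0,0],
    [-0.2,0,0,0],
    [-0.2,0,0,0],
    [-0.2,0,0,0],
    [-0.2,0,0,0]
  ]
}}

```text
time_s: 20.6
tcp_pos: [0.5595, -0.0779, 0.2209]
ee_rot: [[-0.995, -0.105, -0.0], [-0.105, 0.995, -0.0], [0.0, -0.0, -1.0]]
wrist_force: [-1.1, -0.6, -1.3]
gripper_width: -0.0
gripper_force: 0.5
```

Emit:
{"api": "jog_arm", "payload": {
  "increments": [
    [-0.25,0,0,0],
    [-0.25,0,0,0],
    [-0.25,0,0,0],
    [-0.25,0,0,0],
    [-0.25,0,0,0],
    [-0.25,0,0,0],
    [-0.25,0,0,0],
    [-0.25,0,0,0],
    [-0.25,0,0,0],
    [-0.2,0,0,0]
  ]
}}

```text
time_s: 21.6
tcp_pos: [0.6084, -0.0727, 0.2209]
ee_rot: [[-0.995, -0.105, 0.0], [-0.105, 0.995, -0.0], [-0.0, -0.0, -1.0]]
wrist_force: [-0.4, -1.1, -0.3]
gripper_width: 0.007
gripper_force: 0.5
```

Emit:
{"api": "jog_arm", "payload": {
  "increments": [
    [-0.15,0,0,0],
    [-0.1,0,0,0],
    [-0.1,0,0,0],
    [-0.1,0,0,0],
    [-0.1,0,0,0],
    [-0.1,0,0,0],
    [-0.1,0,0,0],
    [-0.1,0,0,0]
  ]
}}

```text
time_s: 22.4
tcp_pos: [0.6233, -0.0712, 0.2207]
ee_rot: [[-0.995, -0.104, -0.007], [-0.104, 0.995, -0.0], [0.007, 0.0, -1.0]]
wrist_force: [-10.3, 0.2, 7.5]
gripper_width: 0.003
gripper_force: 5.3
```

Emit:
{"api": "jog_arm", "payload": {
  "increments": [
    [-0.1,0,0,0],
    [0,0,0,0]
  ]
}}

```text
time_s: 22.6
tcp_pos: [0.6239, -0.0712, 0.2206]
ee_rot: [[-0.995, -0.103, -0.011], [-0.103, 0.995, -0.0], [0.011, 0.001, -1.0]]
wrist_force: [-11.3, 0.8, 8.3]
gripper_width: 0.002
gripper_force: 6.0
```

Emit:
{"api": "jog_arm", "payload": {
  "increments": [
    [-0.1,0,0,0],
    [0,0,0,0]
  ]
}}

```text
time_s: 22.8
tcp_pos: [0.6246, -0.0711, 0.2206]
ee_rot: [[-0.995, -0.103, -0.016], [-0.103, 0.995, -0.001], [0.016, 0.001, -1.0]]
wrist_force: [-16.6, -0.2, 11.9]
gripper_width: 0.007
gripper_force: 8.2
```

```bash
python3 - <<'E'
from wr import *
s,im=shot('pics/w4.png')
g=eyes.capture('side');f=eyes.capture('scene')
z=lambda i,x,y:cv2.resize(i[y:y+120,x:x+130],(390,360),interpolation=cv2.INTER_CUBIC)
cv2.imwrite('pics/c4.png',np.hstack([z(f,140,130),z(g,190,100)]))
print(s['moment'],s['wrist_force'])
E
```

```text
[ 0.1294013   4.16637361 -0.08354615] [-16.58043092  -0.1735219   11.88160611]
```

View pics/c4.png

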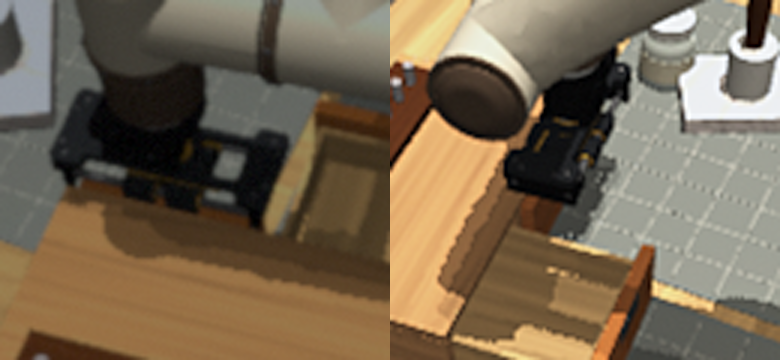

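The views show the gripper low against the right drawer front, which is nearly flush with the chest. The force suggests the stop. I'll back off and measure.

Emit:
{"api": "jog_arm", "payload": {
  "increments": [
    [0.3,0,0,0],
    [0.6,0,0,0],
    [0.9,0,0,0],
    [1,0,0,0],
    [1,0,0,0],
    [1,0,0,0],
    [1,0,0,0],
    [0.9,0,0,0],
    [0.6,0,0,0],
    [0,0,0,0]
  ]
}}

```text
time_s: 23.95
tcp_pos: [0.4828, -0.0859, 0.2212]
ee_rot: [[-0.995, -0.105, 0.001], [-0.105, 0.995, 0.0], [-0.001, 0.0, -1.0]]
wrist_force: [0.0, -0.3, -0.1]
gripper_width: 0.007
gripper_force: 0.0
```

```bash
python3 - <<'E'
from wr import *
s,im=shot('pics/w5.png');print(s['tcp_pos'],s['wrist_force'])
g=eyes.capture('side');f=eyes.capture('scene')
z=lambda i,x,y:cv2.resize(i[y:y+75,x:x+98],(392,300),interpolation=cv2.INTER_CUBIC)
cv2.imwrite('pics/c5.png',np.vstack([np.hstack([z(f,150,150),z(g,205,120)]),cv2.copyMakeBorder(im[60:360,60:452],0,0,0,392,cv2.BORDER_CONSTANT)]))
E
```

```text
[ 0.48284148 -0.08591183  0.22115656] [ 0.03096736 -0.34926088 -0.11733237]
```

View pics/c5.png

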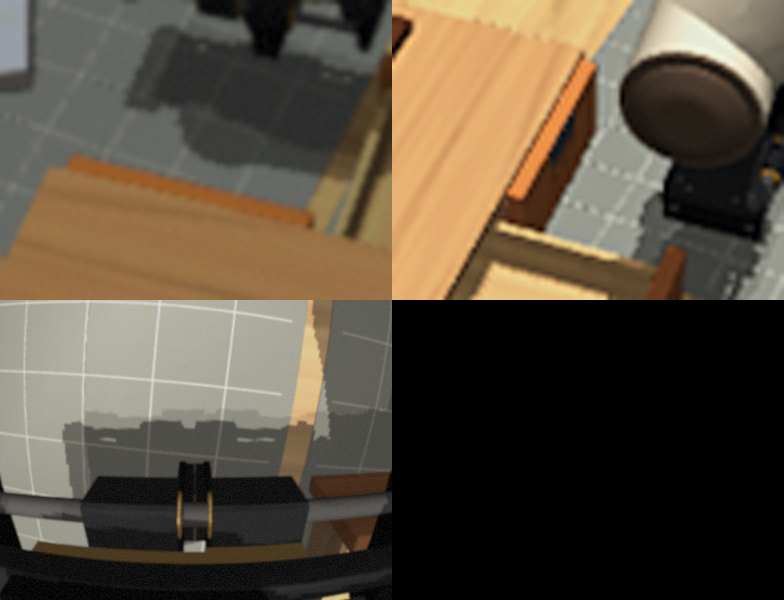

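The right front now lies flush against the chest with no gap in either view, so it is home. Now the left drawer.

Emit:
{"api": "jog_arm", "payload": {
  "increments": [
    [0.9,0,0,0],
    [0.9,0,0,0],
    [0,0.5,0,0],
    [0,0.9,0,0],
    [0,1,0,0],
    [0,1,0,0],
    [0,1,0,0],
    [0,1,0,0],
    [0,1,0,0],
    [0,1,0,0]
  ]
}}

```text
time_s: 25.1
tcp_pos: [0.4335, 0.0595, 0.2212]
ee_rot: [[-0.994, -0.106, 0.002], [-0.106, 0.994, 0.001], [-0.002, 0.001, -1.0]]
wrist_force: [-0.1, 0.2, 0.4]
gripper_width: 0.001
gripper_force: 0.0
```

Emit:
{"api": "jog_arm", "payload": {
  "increments": [
    [0,0.9,0,0],
    [0,0.5,0,0],
    [0,0,0,0],
    [-0.4,0,0,0],
    [-0.4,0,0,0],
    [-0.4,0,0,0],
    [-0.2,0,0,0],
    [-0.2,0,0,0],
    [-0.2,0,0,0],
    [-0.2,0,0,0]
  ]
}}

```text
time_s: 26.1
tcp_pos: [0.4694, 0.0894, 0.2209]
ee_rot: [[-0.995, -0.104, -0.0], [-0.104, 0.995, -0.0], [0.0, -0.0, -1.0]]
wrist_force: [0.2, 0.7, 0.2]
gripper_width: 0.013
gripper_force: 0.0
```

Emit:
{"api": "jog_arm", "payload": {
  "increments": [
    [-0.2,0,0,0],
    [-0.2,0,0,0],
    [-0.2,0,0,0],
    [-0.2,0,0,0],
    [-0.2,0,0,0],
    [-0.2,0,0,0],
    [-0.2,0,0,0],
    [-0.2,0,0,0],
    [-0.2,0,0,0],
    [-0.2,0,0,0]
  ]
}}

```text
time_s: 27.1
tcp_pos: [0.5092, 0.0938, 0.2209]
ee_rot: [[-0.995, -0.105, -0.0], [-0.105, 0.995, -0.0], [0.0, -0.0, -1.0]]
wrist_force: [-1.6, -1.2, -0.5]
gripper_width: 0.006
gripper_force: 0.5
```

Emit:
{"api": "jog_arm", "payload": {
  "increments": [
    [-0.2,0,0,0],
    [-0.2,0,0,0],
    [-0.2,0,0,0],
    [-0.2,0,0,0],
    [-0.2,0,0,0],
    [-0.2,0,0,0],
    [-0.2,0,0,0],
    [-0.2,0,0,0],
    [-0.2,0,0,0],
    [-0.2,0,0,0]
  ]
}}

```text
time_s: 28.1
tcp_pos: [0.549, 0.098, 0.221]
ee_rot: [[-0.995, -0.105, 0.0], [-0.105, 0.995, -0.0], [-0.0, -0.0, -1.0]]
wrist_force: [-1.0, -1.2, -0.0]
gripper_width: 0.007
gripper_force: 0.5
```

Emit:
{"api": "jog_arm", "payload": {
  "increments": [
    [-0.2,0,0,0],
    [-0.2,0,0,0],
    [-0.2,0,0,0],
    [-0.2,0,0,0],
    [-0.2,0,0,0],
    [-0.2,0,0,0],
    [-0.2,0,0,0],
    [-0.2,0,0,0],
    [-0.2,0,0,0],
    [-0.2,0,0,0]
  ]
}}

```text
time_s: 29.1
tcp_pos: [0.5888, 0.1022, 0.221]
ee_rot: [[-0.995, -0.105, 0.0], [-0.105, 0.995, 0.0], [-0.0, 0.0, -1.0]]
wrist_force: [-0.8, -1.4, 0.2]
gripper_width: 0.007
gripper_force: 0.5
```

Emit:
{"api": "jog_arm", "payload": {
  "increments": [
    [-0.15,0,0,0],
    [-0.1,0,0,0],
    [-0.1,0,0,0],
    [-0.1,0,0,0],
    [-0.1,0,0,0],
    [-0.1,0,0,0],
    [-0.1,0,0,0],
    [-0.1,0,0,0],
    [0,0,0,0]
  ]
}}

```text
time_s: 30.0
tcp_pos: [0.6054, 0.104, 0.2209]
ee_rot: [[-0.995, -0.105, -0.001], [-0.105, 0.995, -0.0], [0.001, 0.0, -1.0]]
wrist_force: [-3.2, 0.7, 2.4]
gripper_width: 0.005
gripper_force: 1.4
```

Emit:
{"api": "jog_arm", "payload": {
  "increments": [
    [-0.1,0,0,0],
    [-0.1,0,0,0],
    [0,0,0,0]
  ]
}}

```text
time_s: 30.3
tcp_pos: [0.6067, 0.104, 0.2205]
ee_rot: [[-0.995, -0.104, -0.009], [-0.104, 0.995, -0.002], [0.009, -0.001, -1.0]]
wrist_force: [-12.4, 2.7, 7.5]
gripper_width: 0.0
gripper_force: 5.9
```

Emit:
{"api": "jog_arm", "payload": {
  "increments": [
    [-0.1,0,0,0],
    [0,0,0,0]
  ]
}}

```text
time_s: 30.5
tcp_pos: [0.6074, 0.1041, 0.2205]
ee_rot: [[-0.995, -0.103, -0.013], [-0.103, 0.995, -0.003], [0.014, -0.002, -1.0]]
wrist_force: [-17.0, 3.4, 10.5]
gripper_width: 0.012
gripper_force: 8.4
```

Same stop signature. Retreat, rise and check.

Emit:
{"api": "jog_arm", "payload": {
  "increments": [
    [0.3,0,0,0],
    [0.6,0,0,0],
    [0.9,0,0,0],
    [1,0,0,0],
    [1,0,0,0],
    [1,0,0,0],
    [0.9,0,-0.3,0],
    [0.6,0,-0.8,0],
    [0,0,-1,0],
    [0,0,-1,0]
  ]
}}

```text
time_s: 31.5
tcp_pos: [0.4863, 0.0915, 0.284]
ee_rot: [[-0.994, -0.105, 0.003], [-0.105, 0.994, 0.001], [-0.003, 0.001, -1.0]]
wrist_force: [0.5, 0.0, 0.6]
gripper_width: 0.003
gripper_force: 0.0
```

Emit:
{"api": "jog_arm", "payload": {
  "increments": [
    [0,0,-1,0],
    [0,0,-1,0],
    [0,0,-1,0],
    [0,0,-1,0],
    [0,0,-0.6,0],
    [0,0,-0.2,0],
    [0,0,0,0],
    [0,0,0,0]
  ]
}}

```text
time_s: 32.3
tcp_pos: [0.4859, 0.0913, 0.378]
ee_rot: [[-0.995, -0.104, -0.001], [-0.104, 0.995, -0.0], [0.001, -0.0, -1.0]]
wrist_force: [0.6, -0.6, 0.6]
gripper_width: 0.008
gripper_force: 0.0
```

```bash
python3 - <<'E'
from wr import *
s,im=shot('pics/w6.png');print(s['time_s'],s['tcp_pos'],s['wrist_force'])
g=eyes.capture('side');f=eyes.capture('scene')
z=lambda i,x,y:cv2.resize(i[y:y+150,x:x+200],(400,300),interpolation=cv2.INTER_CUBIC)
cv2.imwrite('pics/c6.png',np.vstack([np.hstack([z(f,100,105),z(g,140,90)]),cv2.copyMakeBorder(cv2.resize(im,(400,300)),0,0,0,400,cv2.BORDER_CONSTANT)]))
E
```

```text
32.3 [0.48588167 0.09129389 0.37797644] [ 0.57398531 -0.63811623  0.63934974]
```

View pics/c6.png

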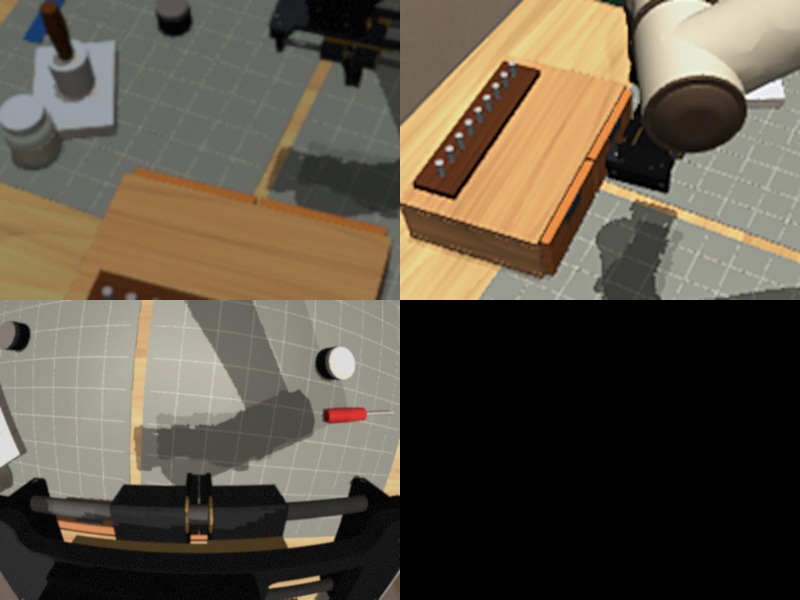

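Both fronts lie in line and flush against the chest, at (250,200) in the scene view and (590,170) in the side view. The maul stands on the slab at (70,75), and the pots and the awl are where they were.

```bash
python3 -c "
from station import r
print(r.finish_job())"
```

```text
the job is handed in; nothing more can be done
None
```

I handed the job in at about 32 s: the maul stands upright on the marble slab and both drawers are home against their stops; the black pot went in with the right drawer and can't be seen now it is shut, so I did not confirm it is still upright.

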